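# Run down the wing nut of a clamping fixture with the fingertips

### The job

Tighten the orange wing nut on the blue clamping fixture: push its wings round with a fingertip, clockwise seen from above, stroke after stroke, until the nut is fully down on its seat and will turn no further, then leave it clear. Only push the wings, gently; do not grip the nut, and leave the steel bar under the strap and the other loose things where they are.

Things in the scene. Friction and masses are not known exactly. Their poses are not given: they have to be found in the camera images.
- fixture: Clamping fixture screwed to the table (it cannot move): blue base plate 104 x 144 x 12 mm with a stud of 12 mm diameter, top 78 mm above the table. Origin at the centre of its underside, on the stud's axis; z up; x points from the stud to the upright end plate.
- plate_top (a point): Middle of the top edge of the fixture's upright steel end plate, 104 mm above the table, 12 mm thick, 110 mm wide along the fixture's y. Its near face is 40 mm from the stud's axis: a fingertip hardly fits between it and the stud, so push the wings on the other sides, from about 60 to 300 degrees round from the fixture's x.
- strap: Flat steel clamping strap under the nut, 26 mm wide, 12 mm thick, along the fixture's y from -49 to +57 mm. Origin on the stud's axis at its underside: 38 mm above the table when the nut is seated, up to 5 mm higher before. It sinks with the nut and does not turn; seated, its -y end presses on the gauge bar.
- nut_wings (a point): On the stud's axis at mid-height of the nut's wings: 75 mm above the table when seated, up to 5 mm higher before (3 mm a turn). Its x axis turns with the nut and points along one wing; the other points to -x. Each wing is an upright plate 6 mm thick with a round lobe, 22 mm diameter, centred 23 mm from the axis at this height. Hub 25 mm wide, its top 8 mm below this point.
- wing_nut (a joint): Turn of the nut in rad; it grows clockwise seen from above (tightening). 10.0 is fully seated, where it meets a slightly springy stop; it starts 1 to 1.6 turns short of that. It turns with light friction (about 2 N at the lobe) and stays where it is left.
- clamped_bar: Loose steel gauge bar 18 x 48 x 26 mm that lies on the fixture's base under the nose of the strap (43 mm from the stud in the fixture's -y); origin at the centre of its underside, long side along its y. The strap comes down on it as the nut is tightened. Not to be moved.
- spare_bar: Bystander: loose steel bar 18 x 75 x 26 mm, origin at the centre of its underside.
- eye_loupe: Bystander: black eye loupe 33 mm wide, 32 mm high, origin at the centre of its underside.
- vee_block: Bystander: steel V-block 40 x 42 x 34 mm, origin at the centre of its underside.
- steel_square: Bystander: small try square 72 x 114 x 14 mm lying flat, origin at the centre of its underside.
- loose_gear: Bystander: steel spur gear 49 mm wide, 18 mm high, origin at the centre of its underside.

How it is judged:
At the end, for the whole second after the job is handed in: The wing nut is on its seat (joint above 9.75 of 10.0 rad, within 14 degrees), the strap presses on the gauge bar with over 2 N, and the bar is within 6 mm of where it was (value of joint wing_nut above 9.75 rad and distance of clamped_bar from where it was at the start of the episode below 0.006 m and contact force between strap and clamped_bar above 2 N); the robot touches nothing.
It fails at once if the nut is pressed or gripped with more than 35 N (contact force between the fingers and wing_nut above 35 N).
It fails at once if the bar under the strap is moved by more than 6 mm (distance of clamped_bar from where it was at the start of the episode above 0.006 m).
It fails at once if a bystander is lifted or moved by more than 15 mm (distance of any of spare_bar, eye_loupe, vee_block, steel_square, loose_gear from where it was at the start of the episode above 0.015 m).
It also fails if it takes over 67 s, if anything falls off the work surface, if the arm or the gripper's body presses on something with over 40 N, if the wrist force passes 120 N, or if a joint passes its speed limit or range.

### The arm

A 6-joint arm with a two-finger parallel gripper is mounted at the origin on a cart in front of the work surface, level with it; the furniture and walls round the work are solid. World frame = base frame: x ahead of the robot, y to its left, z up, the work surface at z = 0. Lengths are in m, angles in rad, forces in N, time in s.
With the tool pointing down it reaches from about 0.275 to 1 m from the base axis. Payload 8.4 kg.
Tool frame: the origin (TCP) lies on the centre line of the jaws, within the pads' length; the fingertips stand 17 mm ahead of it and the grasp point (between the pads) lies 2 mm behind it (bot.tcp_to_tips is the y of the fingertips in the tool frame, in m); y points along the fingers, z is the direction in which the jaws open and shut, and the axes are right-handed (so a half turn about y gives the same grasp; the last joint's range is limited). The gripper opens to 85 mm and grips with 20 to 120 N. Pads are 22 mm wide; open, the fingers measure 114 mm over their backs; the gripper's body (76 mm by 85 mm) begins 54 mm behind the grasp point. The pads swing forward as they close: fully open they stand 13 mm farther back than shut.
Start: joints at [1.318, 0.353, 1.633, -0, 1.155, -0.002], TCP at [0.155, 0.605, 0.219] pointing down, gripper open.
Joint ranges: [-2.63, 2.63], [-0.92, 2.1], [0.06, 2.66], [-1.3, 4.44], [0, 2.69], [-3.02, 3.02]. Speed limits (rad/s): [2.22, 2.22, 2.79, 3.14, 3.14, 3.14].

### API

Orientations are given as a unit quaternion [x, y, z, w].
In Python, from workcell import bot, hand, kinematics, get_obs, vision, hand_in gives the robot as it stands. The module is installed in compiled form; this text tells all that it offers. Calls block until the motion is done:
- bot.reach(position, orientation): joint-space move of the TCP to a pose.
- bot.servo_line(position, ori=None, velocity=0.15): straight line of the TCP; ori=None keeps the orientation; velocity is the mean speed in m/s.
- bot.goto_joints(angles): joint-space move.
- hand.move_gripper(opening, strength=None): finger opening in m; strength is the grip in N (None keeps the last); returns when the fingers have stopped.
- bot.dwell(seconds).
- kinematics.solve_ik(position, orientation): joint angles nearest the present ones, or None.
- get_obs(): the state.
- vision.read_camera(name): name is "scene" or "top" or "wrist"; returns a dict with "frame" (420x560x3 uint8, red, green, blue), "intrinsics" (3x3 intrinsics, pixels), "view" (4x4, takes a point from world to camera coordinates). Camera axes: x right, y down, z forward; pixel columns grow to the right and rows downward; lengths in m; the calibration is good to about 2 mm. A picture is of the moment at which its call begins. There is no depth.
A pose or a line that the arm cannot do raises bot.IKError and nothing moves.
- hand_in(): hands the job in, once; it reports no verdict.
The state is a dict: "time_s": time; "joint_pos": joint angles; "joint_vel": joint speeds; "joint_efforts": joint torques, N m; "position": TCP position; "orientation": TCP orientation; "wrist_force": force on the tool from outside, world axes, zero at the start; "ft_torque": the same for the moment, N m; "gripper_width": finger opening in m.
Only numpy, scipy, OpenCV 4.12 (cv2) and the standard library are available. Lean on these libraries where they do the work, as an engineer would, in place of code of your own. Each camera call takes 0.05 s, during which the arm holds its last target.

## Working session

There is one attempt and no reset: what is moved stays moved. The work goes in short steps, each a Python script; the robot and the scene stay as the last script left them, time stands still between calls to the robot, and variables do not carry over. Pictures are saved under pics/ and viewed, and the job is handed in when it is done.

```bash
mkdir -p pics; python3 - <<'E'
from workcell import bot,hand,kinematics,get_obs,vision
import cv2,numpy as np
for n in ["scene","top","wrist"]:
    c=vision.read_camera(n); cv2.imwrite(f"pics/{n}0.png",c["frame"][:,:,::-1])
    np.savez(f"pics/{n}0.npz",K=c["intrinsics"],V=c["view"])
    print(n,c["intrinsics"].tolist(),np.round(c["view"],4).tolist())
o=get_obs();print(o)
E
```

```text
scene [[516.816440039559, 0.0, 283.43668902562075], [0.0, 516.816440039559, 205.1868526035222], [0.0, 0.0, 1.0]] [[0.6087, -0.7932, -0.0188, -0.3574], [-0.4003, -0.2866, -0.8704, 0.2969], [0.6851, 0.5373, -0.4919, 1.0162], [0.0, 0.0, 0.0, 1.0]]
top [[462.6643402043527, 0.0, 279.81316581875024], [0.0, 462.6643402043527, 212.4714394988283], [0.0, 0.0, 1.0]] [[-0.0142, -0.9999, 0.0089, -0.0398], [-0.9865, 0.0126, -0.163, 0.558], [0.1629, -0.0111, -0.9866, 1.0992], [0.0, 0.0, 0.0, 1.0]]
wrist [[376.4171837829042, 0.0, 284.80219748141957], [0.0, 376.4171837829042, 210.70680889127615], [0.0, 0.0, 1.0]] [[0.2481, 0.9687, -0.0004, -0.6258], [0.9282, -0.2375, 0.2864, -0.0369], [0.2774, -0.0715, -0.9581, 0.3792], [0.0, 0.0, 0.0, 1.0]]
{'time_s': 0.15, 'joint_pos': array([ 1.31761849e+00,  3.53481775e-01,  1.63395617e+00,  1.90085222e-05,
        1.15522494e+00, -2.37600442e-03]), 'joint_vel': array([ 0.00131213, -0.0020016 , -0.00257288, -0.00182677,  0.00098375,
        0.00046568]), 'joint_efforts': array([ 2.15353299e-05, -6.05631351e+01, -3.42338741e+01,  2.39808617e-05,
        6.11296957e-03, -1.45681321e-05]), 'position': array([0.15499713, 0.60508278, 0.21894176]), 'orientation': array([ 0.70192837, -0.08849662,  0.08838799, -0.70117934]), 'wrist_force': array([-0.43091777, -0.32559609,  0.15792332]), 'ft_torque': array([ 0.00207825,  0.00815599, -0.01367019]), 'gripper_width': 0.0853921718362846}
```

View pics/scene0.png

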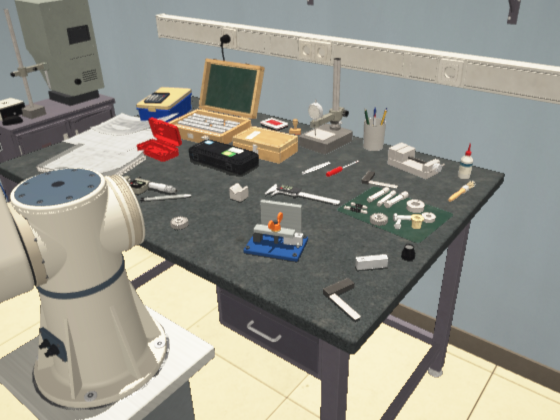

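View pics/top0.png

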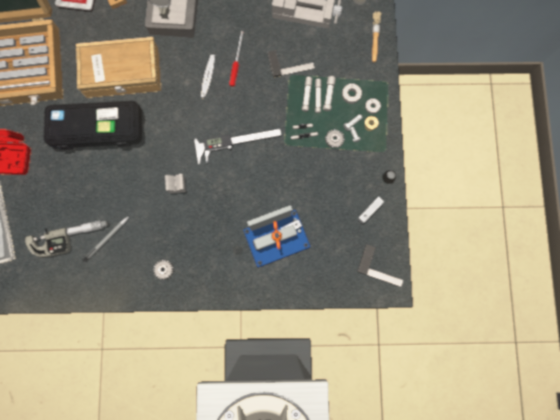

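View pics/wrist0.png

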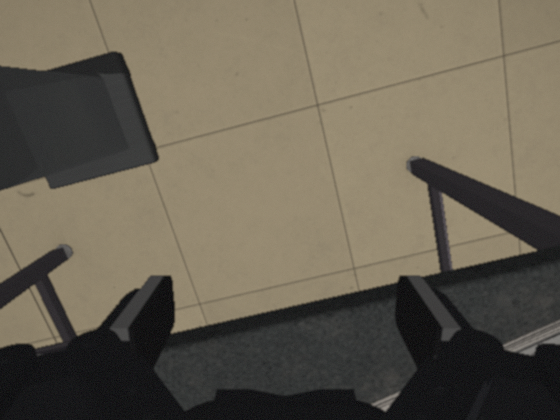

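The fixture is at about (276,237) in top and (277,240) in scene. I'll enlarge both.

```bash
python3 - <<'E'
import cv2
a=cv2.imread("pics/top0.png")[190:280,220:340]; cv2.imwrite("pics/top0c.png",cv2.resize(a,None,fx=6,fy=6,interpolation=cv2.INTER_CUBIC))
a=cv2.imread("pics/scene0.png")[190:270,230:330]; cv2.imwrite("pics/scene0c.png",cv2.resize(a,None,fx=7,fy=7,interpolation=cv2.INTER_CUBIC))
E
```

```text
(no output)
```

View pics/top0c.png

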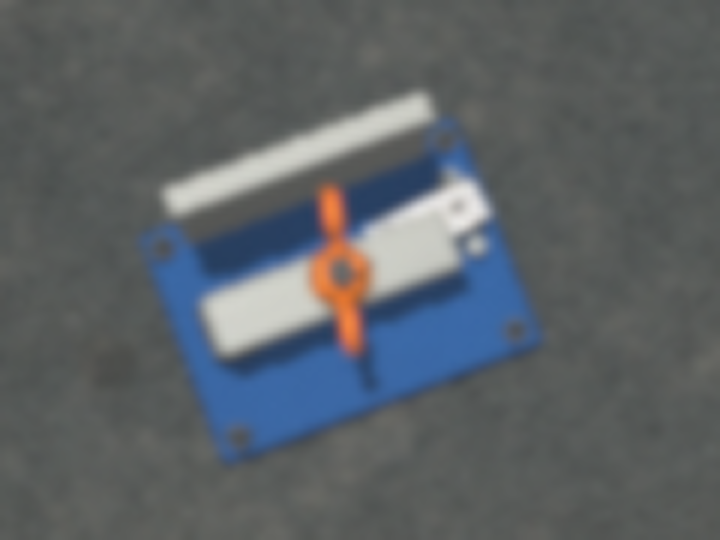

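View pics/scene0c.png

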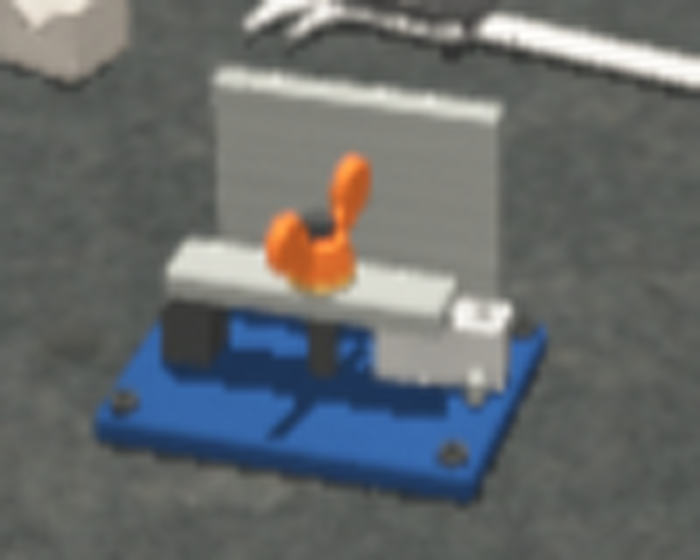

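```bash
cat > h.py <<'E'
import numpy as np,cv2
def ray(n,u,v,z,f=None):
    d=np.load(f or f"pics/{n}0.npz");K,V=d["K"],d["V"]
    R,t=V[:3,:3],V[:3,3];c=-R.T@t
    r=R.T@np.linalg.solve(K,[u,v,1.]);return c+r*(z-c[2])/r[2]
def proj(n,p,f=None):
    d=np.load(f or f"pics/{n}0.npz");q=d["V"][:3,:3]@p+d["V"][:3,3];q=d["K"]@q;return q[:2]/q[2]
E
python3 - <<'E'
from h import *
from scipy.optimize import least_squares
T=lambda u,v,z:ray("top",220+(u+.5)/6-.5,190+(v+.5)/6-.5,z)
S=lambda u,v,z:ray("scene",230+(u+.5)/7-.5,190+(v+.5)/7-.5,z)
obsT=[((-52,72,12),(143,238)),((-52,72,12),(0,0))]
# fixture pts mm -> crop px
top=[((-52,72,12),(222,462)),((-52,-72,12),(542,340)),((40,55,104),(175,217)),((40,-55,104),(437,118)),((52,55,104),(162,186)),((52,-55,104),(428,92)),((0,0,78),(343,272))]
sc=[((-52,72,12),(98,428)),((-52,-72,12),(474,488)),((52,-72,12),(547,330)),((40,55,104),(217,86)),((40,-55,104),(500,118)),((0,0,78),(317,215))]
def res(p,full=False):
    c,s=np.cos(p[2]),np.sin(p[2]);r=[]
    for n,L,o,k,dd in(("top",top,(220,190),6,p[3:5]),("scene",sc,(230,190),7,p[5:7])):
        for q,uv in L:
            q=np.array(q)/1000;w=np.array([p[0]+c*q[0]-s*q[1],p[1]+s*q[0]+c*q[1],q[2]])
            m=np.array(o)+(np.array(uv)+.5)/k-.5
            r+=list(proj(n,w)+dd-m)
        r+=list(np.array(dd)*2)
    return np.array(r)
x0=[*T(343,272,.078)[:2],.3,0,0,0,0]
s=least_squares(res,x0,loss="soft_l1")
print(s.x,np.round(res(s.x),1))
print("stud",T(343,272,.078),S(317,215,.078))
a,b=T(332,188,.083),T(352,352,.083);print("wings",a,b,np.degrees(np.arctan2(*(a-b)[1::-1])),np.linalg.norm(a-b))
E
```

```text
[ 0.50008009 -0.03981843  0.34886946 -0.40328855  0.29712571  0.77925452
 -0.03793511] [ 0.5  0.3  0.7  0.3 -0.1 -0.4  0.2 -0.3  0.3  0.1 -0.1 -0.6 -0.  -0.6
 -0.8  0.6 -1.2 -1.  -0.3 -0.4  0.4 -0.1 -1.1 -0.1 -0.5  1.1  0.2  0.9
  1.6 -0.1]
stud [ 0.49796369 -0.03890321  0.078     ] [ 0.50433524 -0.0381923   0.078     ]
wings [ 0.53103517 -0.03494942  0.083     ] [ 0.46565166 -0.04201298  0.083     ] 6.165911653179282 0.06576394618658943
```

```bash
cat >> h.py <<'E'
from scipy.spatial.transform import Rotation as Ro
def quat(th,sgn=1):  # tool x along CW tangent*sgn at world angle th
    x=sgn*np.array([np.sin(th),-np.cos(th),0]);y=np.array([0,0,-1.]);z=np.cross(x,y)
    return Ro.from_matrix(np.c_[x,y,z]).as_quat()
def fpos(c,th,off,r,z):
    return np.array([c[0]+r*np.cos(th)-off*np.sin(th),c[1]+r*np.sin(th)+off*np.cos(th),z])
E
python3 - <<'E'
from h import *
from workcell import bot,kinematics,get_obs
print(bot.tcp_to_tips)
c=(.5,-.04)
for sg in(1,-1):
  for f in range(280,30,-20):
    th=np.radians(f+20);q=kinematics.solve_ik(fpos(c,th,.016,.029,.088),quat(th,sg))
    print(sg,f,None if q is None else np.round(q,2))
d=np.load("pics/wrist0.npz");V=d["V"];R=V[:3,:3];cam=-R.T@V[:3,3]
o=get_obs();T=Ro.from_quat(o["orientation"]).as_matrix();print("cam in tool",T.T@(cam-o["position"]),(T.T@R.T).round(3))
E
```

```text
0.017
1 280 [-0.11  0.38  1.94 -0.    0.82  0.94]
1 260 [-0.13  0.37  1.96 -0.    0.82  1.27]
1 240 [-0.14  0.36  1.98 -0.    0.81  1.6 ]
1 220 [-0.15  0.34  2.   -0.    0.8   1.95]
1 200 [-0.15  0.33  2.02 -0.    0.79  2.3 ]
1 180 [-0.14  0.31  2.04 -0.    0.78  2.65]
1 160 None
1 140 [-0.1   0.3   2.07 -0.    0.77 -2.89]
1 120 [-0.07  0.3   2.07 -0.    0.77 -2.52]
1 100 [-0.05  0.3   2.07 -0.    0.77 -2.15]
1 80 [-0.03  0.31  2.05 -0.    0.78 -1.78]
1 60 [-0.02  0.32  2.03 -0.    0.79 -1.42]
1 40 [-0.02  0.34  2.01 -0.    0.8  -1.06]
-1 280 [-0.11  0.38  1.94 -0.    0.82 -2.2 ]
-1 260 [-0.13  0.37  1.96 -0.    0.82 -1.87]
-1 240 [-0.14  0.36  1.98 -0.    0.81 -1.54]
-1 220 [-0.15  0.34  2.   -0.    0.8  -1.2 ]
-1 200 [-0.15  0.33  2.02 -0.    0.79 -0.85]
-1 180 [-0.14  0.31  2.04 -0.    0.78 -0.49]
-1 160 [-0.12  0.3   2.06 -0.    0.78 -0.12]
-1 140 [-0.1   0.3   2.07 -0.    0.77  0.25]
-1 120 [-0.07  0.3   2.07 -0.    0.77  0.62]
-1 100 [-0.05  0.3   2.07 -0.    0.77  1.  ]
-1 80 [-0.03  0.31  2.05 -0.    0.78  1.36]
-1 60 [-0.02  0.32  2.03 -0.    0.79  1.72]
-1 40 [-0.02  0.34  2.01 -0.    0.8   2.08]
cam in tool [-0.0733456  -0.15467575  0.00120609] [[-0.     0.958  0.286]
 [-0.001 -0.286  0.958]
 [ 1.    -0.     0.001]]
```

```bash
python3 - <<'E'
from h import *
from workcell import bot,hand,get_obs,vision
c=(.5,-.04);th=np.radians(186)
t=get_obs()["time_s"]
hand.move_gripper(0.0);print(get_obs()["time_s"]-t,get_obs()["gripper_width"])
bot.reach(fpos(c,th,.04,.029,.19),quat(th,-1))
o=get_obs();print(o["time_s"],o["position"],o["wrist_force"])
for n in("wrist","scene"):
    k=vision.read_camera(n);cv2.imwrite(f"pics/{n}1.png",k["frame"][:,:,::-1]);np.savez(f"pics/{n}1.npz",K=k["intrinsics"],V=k["view"])
E
```

```text
0.7666999999999999 7.411061159597175e-07
3.6 [ 0.47559719 -0.08227346  0.19003044] [-0.22850119  1.08017732 -0.06931947]
```

View pics/wrist1.png

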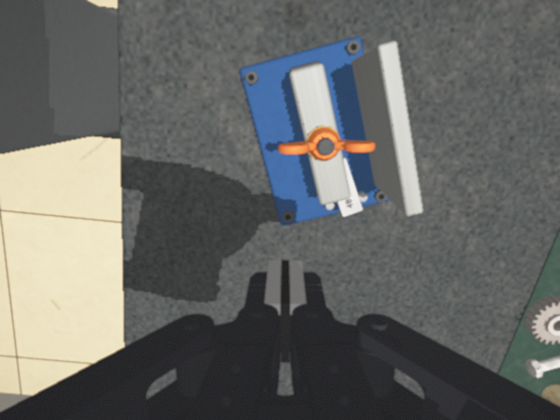

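View pics/scene1.png

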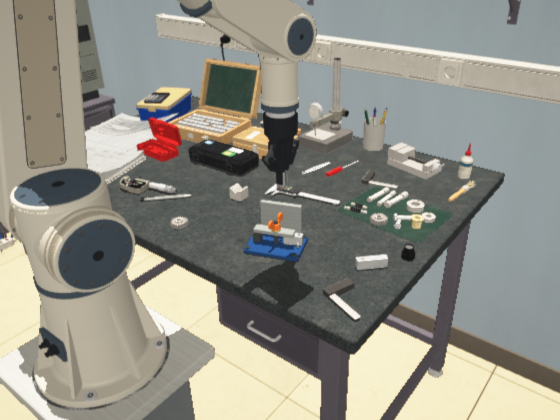

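```bash
python3 - <<'E'
from h import *
a=cv2.imread("pics/wrist1.png")[20:240,220:440]; cv2.imwrite("pics/wrist1c.png",cv2.resize(a,(770,600) if 0 else (594,594),interpolation=cv2.INTER_CUBIC))
W=lambda u,v,z:ray("",u,v,z,"pics/wrist1.npz")
print(W(325,146,.078));a,b=W(376,147,.08),W(278,149,.08);print(a,b,np.linalg.norm(a-b),np.degrees(np.arctan2(*(a-b)[1::-1])))
p,q=W(381,43,.104),W(413,215,.104);print(p,q,np.linalg.norm(p-q),np.degrees(np.arctan2(*(q-p)[1::-1])))
E
```

```text
[ 0.49936332 -0.03729954  0.078     ]
[ 0.53467253 -0.0340104   0.08      ] [ 0.46669503 -0.04262073  0.08      ] 0.06852063715607716 7.218895390823312
[0.52090896 0.02871789 0.104     ] [ 0.5611437  -0.07376175  0.104     ] 0.11009500378351006 -68.56443054132251
```

View pics/wrist1c.png

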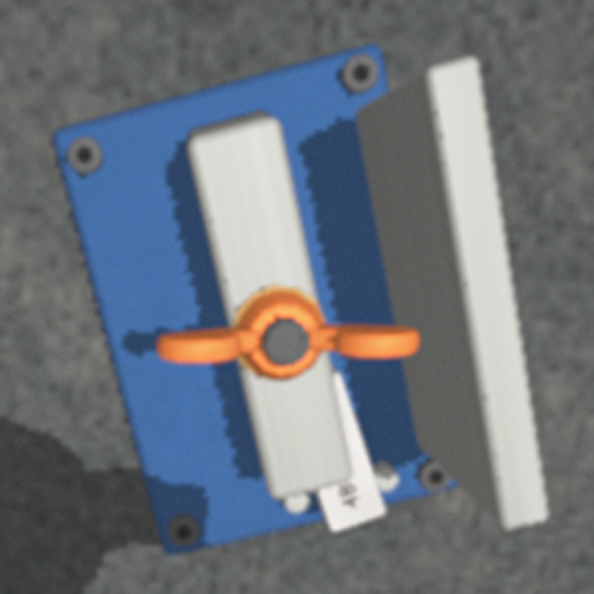

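```bash
cat >> h.py <<'E'
C=(.5,-.0385);R0=.029;Z=.086
def go(bot,thd,off,z=Z,v=.06,r=R0):
    th=np.radians(thd);bot.servo_line(fpos(C,th,off,r,z),quat(th,-1),v)
def snap(vision,n,tag):
    k=vision.read_camera(n);cv2.imwrite(f"pics/{n}{tag}.png",k["frame"][:,:,::-1]);np.savez(f"pics/{n}{tag}.npz",K=k["intrinsics"],V=k["view"])
E
python3 - <<'E'
from h import *
from workcell import bot,hand,get_obs,vision
go(bot,187,.028,.19,.15);go(bot,187,.028,Z,.12)
o=get_obs();print(o["time_s"],o["wrist_force"]);
go(bot,187,.012,Z,.05)
for a in (177,167,157):
    go(bot,a,.014);o=get_obs();print(a,o["time_s"],o["wrist_force"].round(2))
snap(vision,"wrist",2);snap(vision,"scene",2)
a=cv2.imread("pics/scene2.png")[150:270,210:350];cv2.imwrite("pics/scene2c.png",cv2.resize(a,None,fx=5,fy=5,interpolation=cv2.INTER_CUBIC))
E
```

```text
4.9667 [-0.47486619 -0.529509    0.66001327]
177 5.7583 [ 0.07  0.22 -0.44]
167 6.0833 [0.23 0.52 0.37]
157 6.4083 [ 0.18 -0.86  0.42]
```

View pics/wrist2.png

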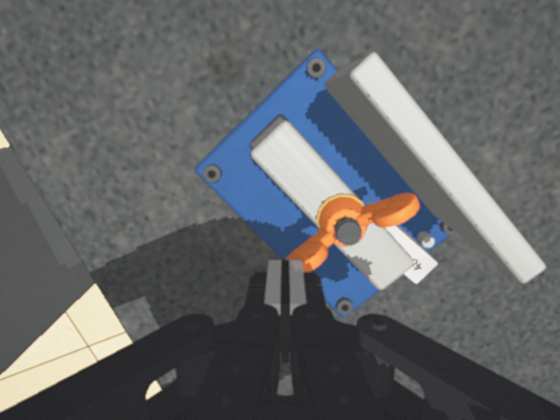

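View pics/scene2c.png

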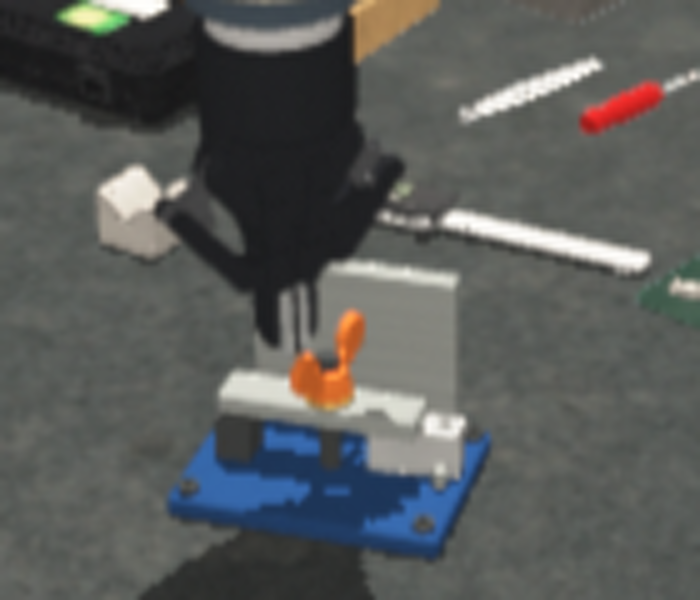

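```bash
python3 - <<'E'
from h import *
from workcell import bot,hand,get_obs,vision
o=get_obs();p=o["position"];print(p,o["gripper_width"],o["wrist_force"])
w=fpos(C,np.radians(157),.014,R0,Z);print(w)
for dz in(0,-.017,.010): 
    q=p+[0,0,dz];print(dz,(proj("scene",q,"pics/scene2.npz")-[210,150])*5, proj("",q,"pics/wrist2.npz"))
for a in(187,157):
  th=np.radians(a);q=np.array([C[0]+.023*np.cos(th),C[1]+.023*np.sin(th),.079]);print(a,(proj("scene",q,"pics/scene2.npz")-[210,150])*5,proj("",q,"pics/wrist2.npz"))
  th=np.radians(a-180);q=np.array([C[0]+.023*np.cos(th),C[1]+.023*np.sin(th),.079]);print(a,(proj("scene",q,"pics/scene2.npz")-[210,150])*5,proj("",q,"pics/wrist2.npz"))
a=cv2.imread("pics/wrist2.png")[180:320,220:440];cv2.imwrite("pics/wrist2c.png",cv2.resize(a,None,fx=3.6,fy=3.6,interpolation=cv2.INTER_CUBIC))
E
```

```text
[ 0.46793313 -0.04025735  0.08600418] 0.00013933831812160724 [ 0.01764385 -1.43998598 -0.29503886]
[ 0.46783512 -0.04005587  0.086     ]
0 [281.31430073 369.84530581] [286.32099169 270.19449086]
-0.017 [282.51824712 399.07767812] [286.168045   255.15530075]
0.01 [280.59867839 352.46966596] [286.42552319 280.47303371]
187 [295.20159961 374.60947655] [305.41952389 258.5580017 ]
187 [342.90052468 333.00930534] [395.28389361 211.83550087]
157 [278.8994007  365.93880553] [299.2437344  235.32956026]
157 [359.23393638 341.31437059] [399.74150005 235.93995801]
```

View pics/wrist2c.png

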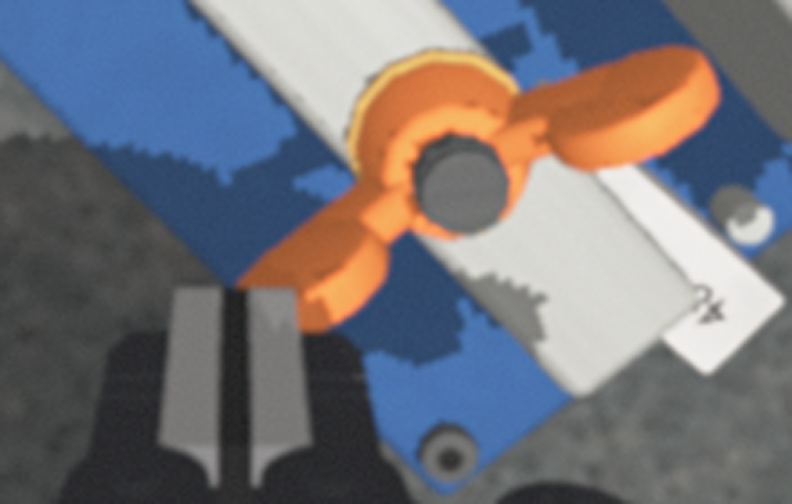

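```bash
python3 - <<'E'
from h import *
from workcell import bot,hand,get_obs,vision
o=get_obs();T=Ro.from_quat(o["orientation"]).as_matrix();p=o["position"]
for x in(-.011,0,.011):
  for y in(.017,.005,-.01):
    w=p+T@[x,y,0];print(x,y,proj("",w,"pics/wrist2.npz"),(proj("scene",w,"pics/scene2.npz")-[210,150])*5)
go(bot,190,.035,Z,.15)
snap(vision,"scene",3);snap(vision,"top",3)
a=cv2.imread("pics/scene3.png")[190:250,240:320];cv2.imwrite("pics/scene3c.png",cv2.resize(a,None,fx=9,fy=9,interpolation=cv2.INTER_CUBIC))
o=get_obs();p=o["position"]
for dz in(.017,0,-.01):print(dz,(proj("scene",p-[0,0,dz],"pics/scene3.npz")-[240,190])*9)
E
```

```text
-0.011 0.017 [286.23549873 234.18815745] [272.12533084 389.0459668 ]
-0.011 0.005 [286.34431768 243.29080457] [271.23219756 368.53934068]
-0.011 -0.01 [286.50279975 256.5477452 ] [270.10416273 342.63929955]
0 0.017 [286.1714798  255.15679865] [282.52202333 399.07745493]
0 0.005 [286.27411506 265.47970643] [281.67115746 378.48279353]
0 -0.01 [286.4231759  280.47203128] [280.59643372 352.46979615]
0.011 0.017 [286.10958622 275.42930391] [293.05532847 409.24075692]
0.011 0.005 [286.20639421 286.88419749] [292.24792452 388.55751224]
0.011 -0.01 [286.34661512 303.47596459] [291.22802707 362.43082769]
0.017 [367.16996203 386.4822566 ]
0 [365.83363506 333.4788569 ]
-0.01 [365.03923619 301.9702207 ]
```

View pics/scene3c.png

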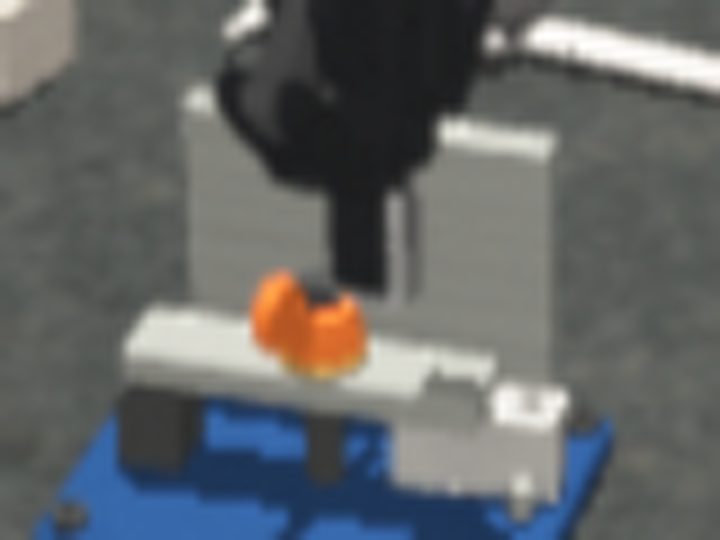

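```bash
python3 - <<'E'
from h import *
from workcell import bot,hand,get_obs,vision
o=get_obs();print(o["time_s"],o["position"],o["wrist_force"],o["gripper_width"])
snap(vision,"wrist",3)
a=cv2.imread("pics/wrist3.png")[80:320,160:440];cv2.imwrite("pics/wrist3c.png",cv2.resize(a,None,fx=2.5,fy=2.5,interpolation=cv2.INTER_CUBIC))
E
```

```text
7.3333 [ 0.47735585 -0.07778424  0.0859641 ] [ 0.39790056  0.17805044 -0.66265964] 8.295258127450631e-05
```

View pics/wrist3c.png

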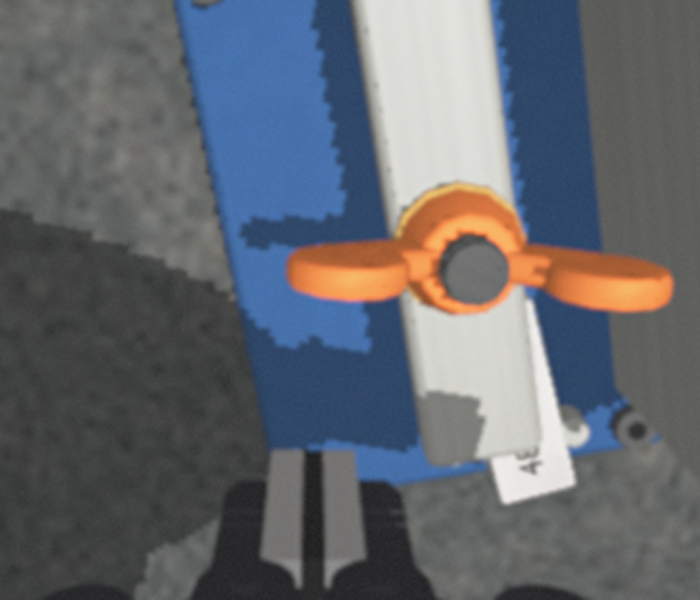

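```bash
python3 - <<'E'
from h import *
from workcell import bot,get_obs
o=get_obs();T=Ro.from_quat(o["orientation"]).as_matrix();p=o["position"]
print(T.round(2))
for x in(-.011,.011):
 for z in(-.009,.009):
  for y in(.017,-.01):
    w=p+T@[x,y,z];print(x,y,z,proj("",w,"pics/wrist3.npz").round(1),((proj("scene",w,"pics/scene3.npz")-[240,190])*9).round(0))
E
python3 -c "
import cv2
a=cv2.imread('pics/top3.png')[190:280,220:340]; cv2.imwrite('pics/top3c.png',cv2.resize(a,None,fx=6,fy=6,interpolation=cv2.INTER_CUBIC))"
```

```text
[[ 0.17 -0.    0.98]
 [-0.98  0.    0.17]
 [-0.   -1.   -0.  ]]
-0.011 0.017 -0.009 [266.1 234.4] [316. 393.]
-0.011 -0.01 -0.009 [263.  256.8] [313. 308.]
-0.011 0.017 0.009 [303.2 234.4] [347. 361.]
-0.011 -0.01 0.009 [306.3 256.8] [345. 277.]
0.011 0.017 -0.009 [266.7 275.6] [388. 412.]
0.011 -0.01 -0.009 [263.9 303.7] [386. 327.]
0.011 0.017 0.009 [302.6 275.6] [418. 380.]
0.011 -0.01 0.009 [305.4 303.7] [417. 295.]
```

View pics/top3c.png

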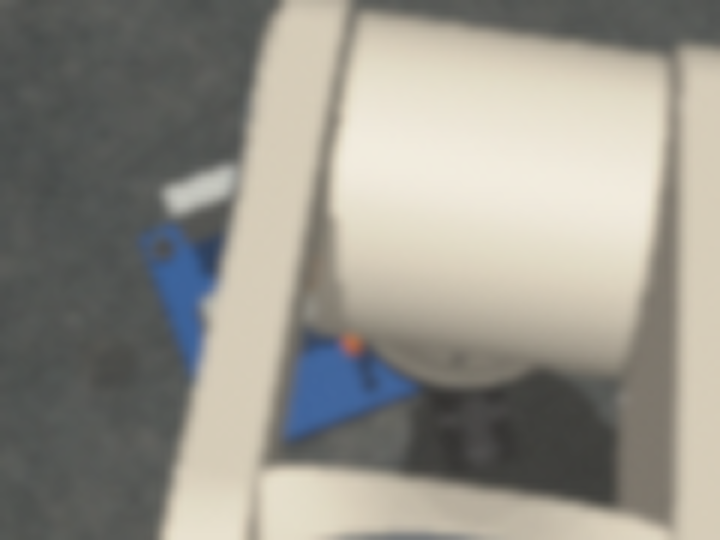

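```bash
sed -i 's/^C=.*/C=(.5,-.0385);R0=.028;Z=.058/' h.py; python3 - <<'E'
from h import *
from workcell import bot,hand,get_obs,vision
for z in(.076,.067,.058):
    go(bot,190,.035,z,.06);o=get_obs();print(z,o["time_s"],o["wrist_force"].round(2))
go(bot,187,.022,Z,.06);o=get_obs();print(o["wrist_force"].round(2))
for off in(.018,.014,.010):
    go(bot,187,off,Z,.04);o=get_obs();print(off,o["time_s"],o["wrist_force"].round(2))
snap(vision,"wrist",4);snap(vision,"scene",4)
a=cv2.imread("pics/wrist4.png")[80:320,160:440];cv2.imwrite("pics/wrist4c.png",cv2.resize(a,None,fx=2.5,fy=2.5,interpolation=cv2.INTER_CUBIC))
a=cv2.imread("pics/scene4.png")[190:250,240:320];cv2.imwrite("pics/scene4c.png",cv2.resize(a,None,fx=9,fy=9,interpolation=cv2.INTER_CUBIC))
E
```

```text
0.076 7.7 [ 0.12  0.34 -0.55]
0.067 8.0 [-0.9   0.59 -0.02]
0.058 8.3 [-0.28  1.27  0.31]
[-0.73 -0.1   0.34]
0.018 8.9417 [ 0.24  0.22 -0.26]
0.014 9.1917 [1.11 0.17 0.07]
0.01 9.4417 [-0.17 -1.18 -0.35]
```

View pics/wrist4c.png

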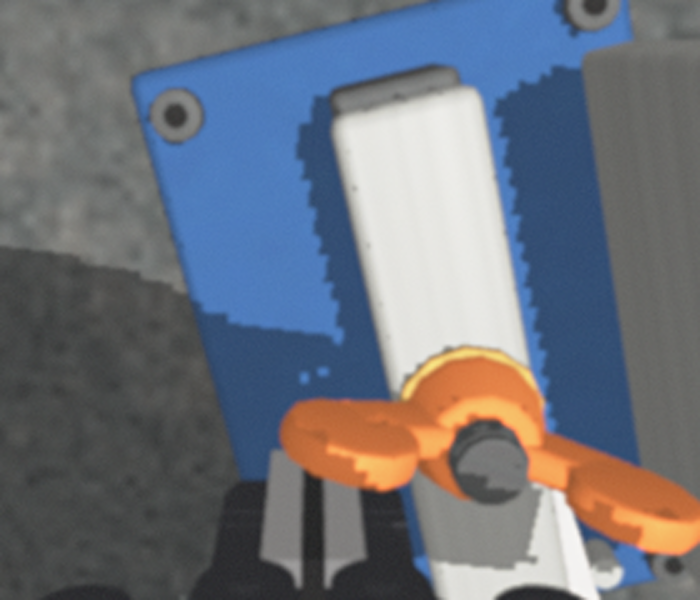

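View pics/scene4c.png

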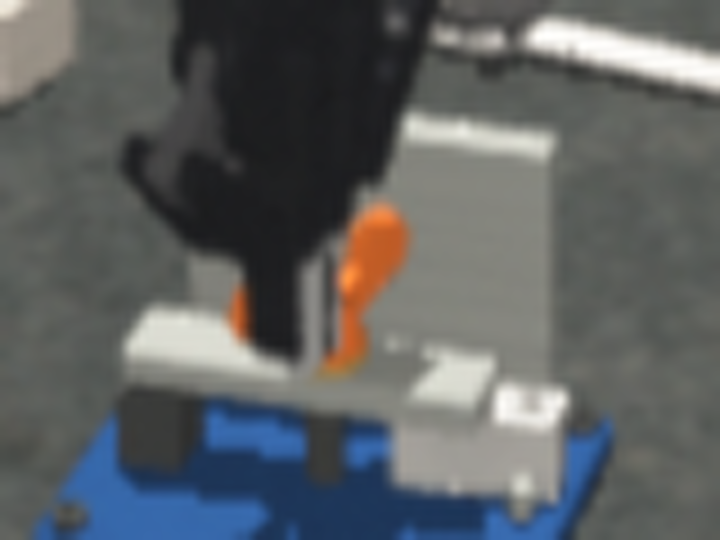

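```bash
python3 - <<'E'
from h import *
from workcell import bot,hand,get_obs,vision
for a in list(range(172,80,-18))+[78]:
    go(bot,a,.015,Z,.08);o=get_obs();print(a,o["time_s"],o["wrist_force"].round(1))
snap(vision,"wrist",5)
a=cv2.imread("pics/wrist5.png")[80:320,160:440];cv2.imwrite("pics/wrist5c.png",cv2.resize(a,None,fx=2.5,fy=2.5,interpolation=cv2.INTER_CUBIC))
E
```

```text
172 9.95 [-0.7 -0.6  0.4]
154 10.4167 [-0.1 -0.1  0.4]
136 10.8833 [-0.4 -0.2  0.5]
118 11.35 [ 0.3 -0.8  0.1]
100 11.8167 [ 0.5 -0.1  0.3]
82 12.2833 [-0.3 -0.1  1.5]
78 12.5333 [0.2 1.  0.5]
```

View pics/wrist5c.png

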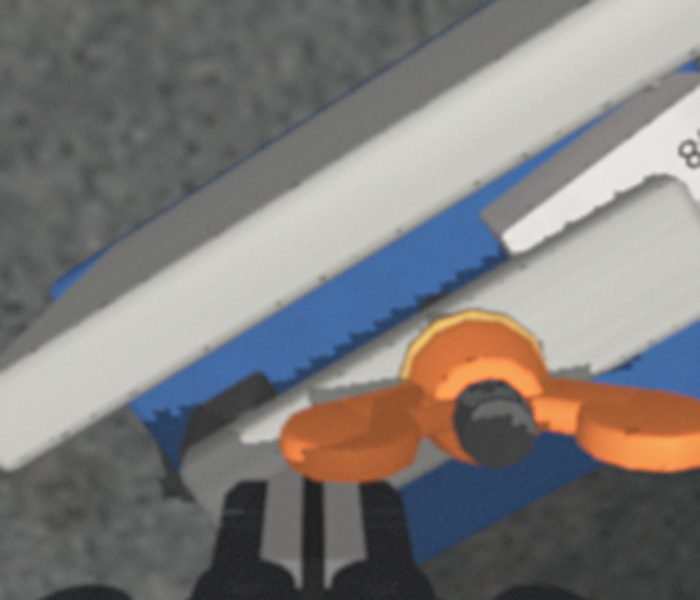

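```bash
cat >> h.py <<'E'
def reset(bot,get_obs,cur,nxt):
    go(bot,cur,.022,Z,.1);go(bot,cur,.022,.11,.2)
    th=np.radians(nxt);bot.reach(fpos(C,th,.034,R0,.11),quat(th,-1))
    go(bot,nxt,.034,Z,.15);o=get_obs();print("down",o["time_s"],o["wrist_force"].round(1))
E
python3 - <<'E'
from h import *
from workcell import bot,hand,get_obs,vision
reset(bot,get_obs,78,256)
snap(vision,"wrist",6)
a=cv2.imread("pics/wrist6.png")[80:320,160:440];cv2.imwrite("pics/wrist6c.png",cv2.resize(a,None,fx=2.5,fy=2.5,interpolation=cv2.INTER_CUBIC))
E
```

```text
down 16.4667 [ 0.  0. -0.]
```

View pics/wrist6c.png

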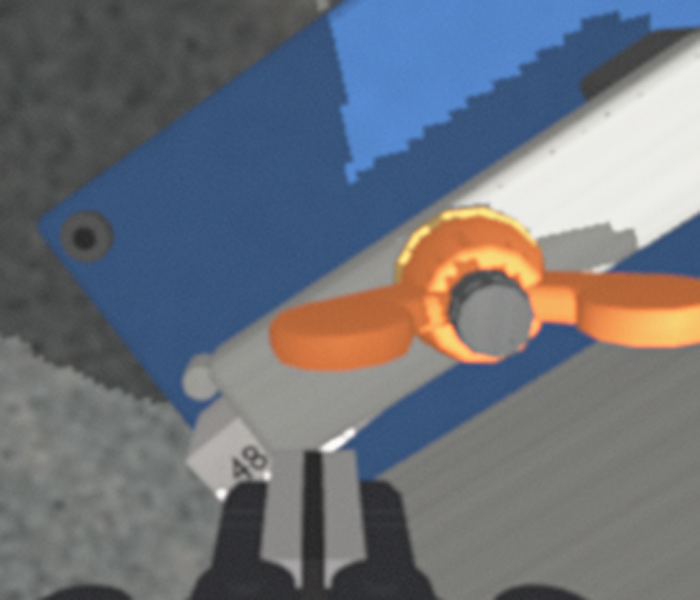

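```bash
python3 - <<'E'
from h import *
from workcell import bot,hand,get_obs,vision
go(bot,254,.020,Z,.08);go(bot,250,.015,Z,.05)
for a in list(range(230,80,-20))+[76]:
    go(bot,a,.015,Z,.08);o=get_obs();print(a,o["time_s"],o["wrist_force"].round(1))
snap(vision,"wrist",7)
reset(bot,get_obs,76,254)
snap(vision,"wrist",8)
for i in(7,8):
  a=cv2.imread(f"pics/wrist{i}.png")[80:320,160:440];cv2.imwrite(f"pics/wrist{i}c.png",cv2.resize(a,None,fx=2.5,fy=2.5,interpolation=cv2.INTER_CUBIC))
E
```

```text
230 17.65 [-0.3 -0.4  0.1]
210 18.15 [ 0.6  0.1 -0.7]
190 18.65 [ 0.1 -0.3 -0.4]
170 19.15 [ 0.3  0.4 -0.3]
150 19.65 [-0.1 -0.7  0.1]
130 20.15 [ 0.4 -0.   0.8]
110 20.65 [-0.1 -0.2 -0.4]
90 21.15 [-0.2  0.3 -0.9]
76 21.5417 [-0.4 -0.  -0.3]
down 25.475 [ 0.3  0.4 -0.2]
```

View pics/wrist8c.png

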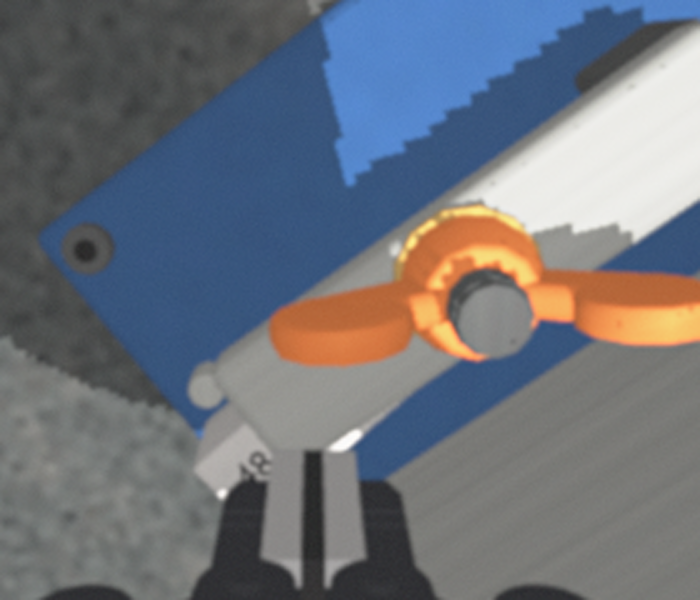

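View pics/wrist7c.png

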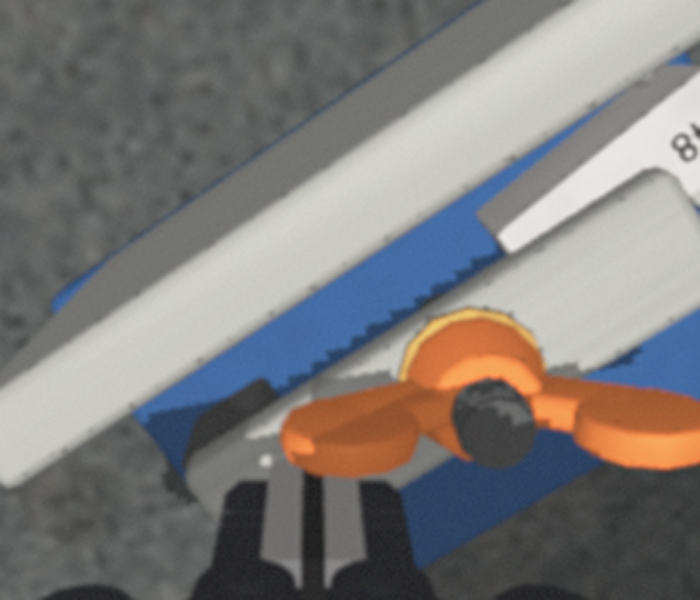

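```bash
cat >> h.py <<'E'
def ft(o,a):
    th=np.radians(a);return float(o["wrist_force"]@[-np.sin(th),np.cos(th),0])
def fine(bot,get_obs,a,end,step,thr,off=.015):
    log=[]
    while a-step>=end:
        a-=step;go(bot,a,off,Z,.06);f=ft(get_obs(),a)
        if f>thr: bot.dwell(.05);f2=ft(get_obs(),a);log.append((a,round(f,1),round(f2,1)))
        else: log.append((a,round(f,1)));continue
        if f2>thr: break
    print(log,get_obs()["time_s"],get_obs()["wrist_force"].round(1));return a
E
python3 - <<'E'
from h import *
from workcell import bot,hand,get_obs,vision
go(bot,252,.020,Z,.08);go(bot,248,.015,Z,.05)
for a in(231,214):
    go(bot,a,.015,Z,.08);o=get_obs();print(a,o["time_s"],ft(o,a))
a=fine(bot,get_obs,214,76,3,3.0)
snap(vision,"wrist",9)
x=cv2.imread("pics/wrist9.png")[80:320,160:440];cv2.imwrite("pics/wrist9c.png",cv2.resize(x,None,fx=2.5,fy=2.5,interpolation=cv2.INTER_CUBIC))
E
```

```text
231 26.6083 0.565386450779431
214 27.0583 0.23242137512758487
[(211, 1.0), (208, 0.7), (205, 0.7), (202, 0.9), (199, 0.6), (196, 0.4), (193, 0.4), (190, 0.2), (187, 0.5), (184, 0.3), (181, 0.7), (178, 1.0), (175, 1.2), (172, 0.1), (169, 1.2), (166, 2.5), (163, 11.2, 11.0)] 31.3583 [ -1.  -11.2  -0.6]
```

View pics/wrist9c.png

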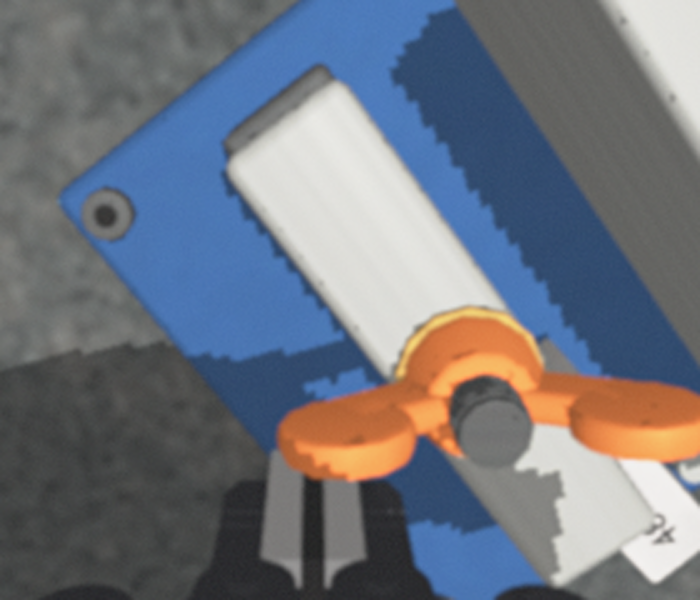

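```bash
python3 - <<'E'
from h import *
from workcell import bot,hand,get_obs,vision
for a in(162,161):
    go(bot,a,.015,Z,.03);bot.dwell(.1);f=ft(get_obs(),a);print(a,f)
    if f>15:break
for k in(.016,.017,.018,.020):
    go(bot,a,k,Z,.03);print(k,ft(get_obs(),a))
go(bot,a,.03,Z,.08);go(bot,a,.03,.12,.15)
bot.dwell(.3);o=get_obs();print(o["time_s"],o["wrist_force"])
th=np.radians(210)
snap(vision,"wrist",10)
x=cv2.imread("pics/wrist10.png")[40:320,120:440];cv2.imwrite("pics/wrist10c.png",cv2.resize(x,None,fx=2.4,fy=2.1,interpolation=cv2.INTER_CUBIC))
cv2.imwrite("pics/wrist10c.png",cv2.resize(x,None,fx=2.1,fy=2.1,interpolation=cv2.INTER_CUBIC))
snap(vision,"scene",10);x=cv2.imread("pics/scene10.png")[190:270,230:330];cv2.imwrite("pics/scene10c.png",cv2.resize(x,None,fx=7,fy=7,interpolation=cv2.INTER_CUBIC))
E
```

```text
162 14.99533838117657
161 16.138020837136025
0.016 11.848969493963256
0.017 6.083122912973009
0.018 2.0442105760899447
0.02 -0.3657688425670898
34.25 [0.03225746 0.29766527 0.02381167]
```

View pics/wrist10c.png

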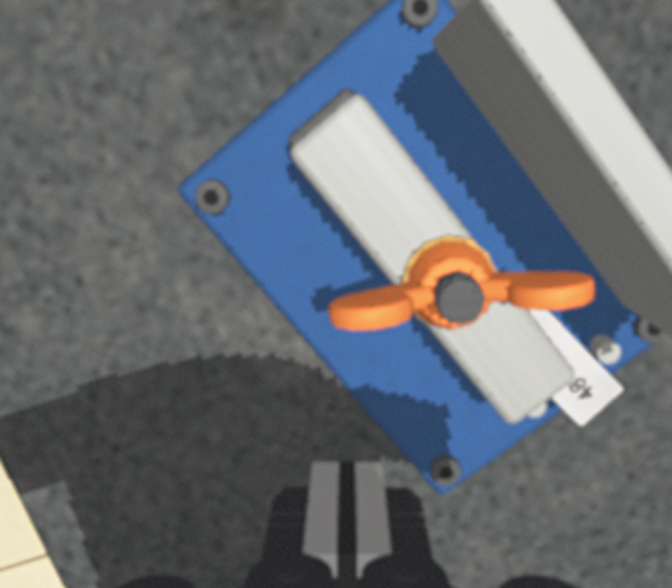

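View pics/scene10c.png

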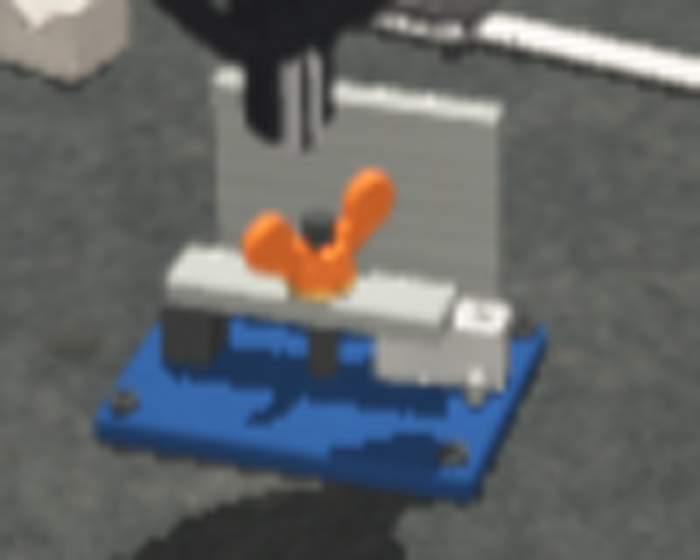

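```bash
python3 - <<'E'
from h import *
from workcell import bot,get_obs,hand_in
W=lambda u,v:ray("",120+u/2.1,40+v/2.1,.076,"pics/wrist10.npz")
a,b=W(595,287),W(331,312);print(np.linalg.norm(a-b),np.degrees(np.arctan2(*(a-b)[1::-1])))
o=get_obs();bot.servo_line(o["position"]+[0,0,.08],None,.15);bot.dwell(.3)
o=get_obs();print(o["time_s"],o["wrist_force"]);hand_in()
E
```

```text
0.06752293590520743 -13.437016362713273
35.3333 [-0.37385289  0.30582084 -0.1366957 ]
the job is handed in; nothing more can be done
```

The wing nut is down on its stop and I have handed the job in at about 35 s. The hand-in gave no verdict, so I'm relying on the checks below.

I pushed the wings clockwise with the closed fingertips in three strokes.

- **At the stop:** the push force stayed around 1 N until the last few degrees. It then rose to 11, 15 and 16 N in 1–3° steps, well under the 35 N limit. It fell back to zero over about 3 mm of backing off.
- **Amount turned:** the camera gives about 380° in all (wing axis from +6.7° to −13.4° plus one full turn). That is 1.06 turns, within the 1 to 1.6 stated.
- **End state:** in the last pictures the strap sits lower and the gauge bar looks unmoved. The arm was lifted clear, and the wrist force read below 0.5 N.

**What disagreed or went unchecked:**
- **Tip position:** the closed fingertips showed about 13 mm behind the TCP in the images, not 17 mm ahead as stated. My first pass went over the wings without touching them, so I lowered the tool 28 mm.
- **Force readings:** before the stop they were lower than the stated 2 N friction.
- **Not measured:** the strap's force on the bar, the nut's exact joint value, and the bystanders' final positions. The arm did not come near the bystanders.

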